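# Crank the glue press down onto a laminated blank

### The arm

A 6-joint arm with a two-finger parallel gripper is mounted at the origin on the work surface. World frame = base frame: x ahead of the robot, y to its left, z up, the work surface at z = 0. Lengths are in m, angles in degrees, forces in N, time in s.
With the tool pointing down it reaches from about 0.35 to 0.875 m from the base axis. Payload 4.2 kg.
Tool frame: the origin (TCP) lies midway between the tips of the shut fingers; the grasp point (between the pads) lies 19 mm behind it; x points along the fingers, y is the direction in which the jaws open and shut, and the axes are right-handed (so a half turn about x gives the same grasp; the last joint's range is limited). The gripper opens to 87 mm and grips with 3 to 60 N. Pads are 19 mm wide; open, the fingers measure 117 mm over their backs; the gripper's body (75 mm by 190 mm) begins 51 mm behind the grasp point.
Start: joints at [79.733, 22.042, 0.453, 0, -68.411, -14.817], TCP at [0.265, 0.566, 0.223] pointing down, gripper open.
Joint ranges: [-179.83, 179.83], [-69.29, 118.12], [-61.27, 80.66], [-181.25, 117.63], [-171.15, -9.14], [-177.46, 177.46]. Speed limits (degrees/s): [159.86, 159.86, 180, 180, 180, 180].

### API

Orientations are given as a 3x3 rotation matrix whose columns are the frame's x, y, z axes.
In Python, from station import r gives the robot as it stands.
- The arm moves only by the tool play_rows, never from a script. Its argument "plan" is a list that holds one entry, the list of rows, each a list of 6 numbers: the shift along the tool's x, y, z in cm, then the turn, a rotation vector about the tool's x, y, z in units of 10 degrees (1.0 is 10 degrees). A call has 1 to 5 rows; each row is the pose to reach, as a shift and turn from the pose commanded when the call began, along the tool's axes at that moment; what a row does not reach only later rows make up. A row lasts 1/8 s, in which the tool goes at most 62.5 mm and 10.7 degrees, less where a joint would pass 70% of its speed; a pose out of reach is approached as far as the arm can. A call with a gripper value outside its range is refused whole. "hand" is the opening, from 0 (shut) to 1 (fully open), set as the call begins (left out, the last holds). The fingers move at their own pace and stop on an object; the grip force is fixed at half the most. Time passes only in rows, so rows that repeat a pose let the fingers close. It gives the time, the measured TCP pose, the force and the opening at its end, in the units of the state.
- r.sense(): the state, without advancing time (a new reading comes with each control period).
- r.capture(name): name is "scene" or "top" or "wrist"; returns (picture, depth): 384x512x3 uint8, blue, green, red; 384x512 float32, m along the optical axis (not along the pixel's ray), 0 where there is no reading.
- r.get_calibration(name): a dict with "vfov" (degrees; the focal length in pixels is half the picture's height over the tangent of half this angle, whatever the lens; pixels are square), "cx", "cy" (the principal point, pixels), "rvec" (rotation vector, rad) and "tvec" (3), from world to camera coordinates, as OpenCV has them. Camera axes: x right, y down, z forward; pixel columns grow to the right and rows downward; lengths in m; the calibration is good to about 2 mm. The wrist camera is an equidistant fisheye: a pixel r from the principal point sees the ray r / f radians off the axis. A picture is of the moment at which its call begins: read the wrist's pose just before it. get_calibration takes no time and is no camera call; for the wrist camera it gives the pose at the moment of the call.
- r.finish_job(): hands the job in, once; it reports no verdict.
The state is a dict: "time_s": time; "joints": joint angles; "joint_velocities": joint speeds; "effort": joint torques, N m; "tcp_pos": TCP position; "ee_rot": TCP orientation; "wrist_force": force on the tool from outside, world axes, zero at the start; "moment": the same for the moment, N m; "gripper_width": opening from 0.0 (shut) to 1.0 (fully open).
Only numpy, scipy, OpenCV 4.12 (cv2) and the standard library are available. Lean on these libraries where they do the work, as an engineer would, in place of code of your own. Each camera call takes 0.05 s, during which the arm holds its last target.

### The job

One of the two glue presses has a stack of glued boards lying in it. Turn that press's crank clockwise until its foot comes down on the boards and the crank has grown clearly heavier, so the boards stay firmly clamped after you let go, but do not force it and crush the glue-up. Leave the crank of the empty press alone.

Things in the scene. Friction and masses are not known exactly. Their poses are not given: they have to be found in the camera images.
- crank (a joint): Angle in rad of the steel crank on top of the press that holds the boards; it turns level about an upright axis through the press's middle. Grows clockwise seen from above, from 0.2-1.8 at the start to a stop at 6.2; the foot sinks 6.4 mm per rad and meets the boards near 4.1. A good clamp is 20 to 45 degrees past first touch; the crank's own friction then holds it (up to about 70 N of clamping).
- knob (a point): Grip point on that crank's upright wooden knob, 27 mm across, 50 mm tall: 20 mm below its top, 262 mm above the table, 70 mm from the crank axis. The knob spins on its pin, so a gripper can hold it with fixed heading all the way round. Free turning takes about 6.5 N here, 2 N more per 10 degrees past first touch. When paused it pushes back about 0 N if free, 5 N at 25 degrees past touch.
- foot: Round steel foot of that press, 60 mm across, 13 mm thick, on a stiff spring under the geared ram: it presses about 20 N harder for each mm (9 degrees of crank) past first touch. Origin: centre of its underside, exactly on the crank axis (so its x, y give the axis).
- stack: The glued blank lying on the press's base under the foot: four boards 160 x 100 mm, 56 mm high in all. Origin: centre of its underside, z up; its top is 56 mm above, 76 mm above the table.
- spare_knob (a point): Grip point of the crank knob of the other, empty press, which is the same in shape and size. Not to be moved.
Things that resemble listed ones, but are neither listed nor needed, are in the scene too. Leave any blue or purple look-alike of the stack alone.

How it is judged:
By the outcome, as a careful person would: the job done as asked, in the order asked, and still so for the second after the job is handed in, with the robot touching nothing.
It also fails if it takes over 45 s, if anything falls off the work surface, if the arm or the gripper's body presses on something with over 40 N, if the wrist force passes 120 N, or if a joint passes its speed limit or range.

## Working session

There is one attempt and no reset: what is moved stays moved. The work goes in short steps, Python scripts to look and compute and a tool call to move; the robot and the scene stay as the last step left them, time stands still between calls to the robot, and variables do not carry over. Pictures are saved under pics/ and viewed, and the job is handed in when it is done.

Besides the shell and the picture viewer there is one more tool, called after "Call:" as name([rows], argument=value, ...), one row to a line, values as JSON. play_rows: Moves the arm, as the interface text tells. Its arguments: {"type":"object","properties":{"plan":{"type":"array","items":{"type":"array","items":{"type":"array","items":{"type":"number"}}}},"hand":{"type":"number"}},"required":["plan"]}

```bash
ls; mkdir -p pics; python3 - <<'E'
from station import r
import cv2,numpy as np
s=r.sense(); print(s)
for n in ("scene","top"):
    p,d=r.capture(n); cv2.imwrite(f"pics/{n}0.png",p); np.save(f"pics/{n}0.npy",d); print(n,r.get_calibration(n))
E
```

```text
pics
{'time_s': 0.0, 'joints': array([ 7.97325909e+01,  2.20899223e+01,  3.76762666e-01, -2.78819134e-02,
       -6.84110788e+01, -1.48187327e+01]), 'joint_velocities': array([-0.04648929, -0.07322937,  0.04534599,  0.02529982,  0.04043525,
       -0.01686145]), 'effort': array([-2.69993325e-04, -3.90659666e+01,  1.87407070e+01,  4.21963066e+00,
        1.09046622e-02, -2.04530879e-04]), 'tcp_pos': array([0.26469464, 0.56549164, 0.22145071]), 'ee_rot': array([[-8.31734982e-04, -4.24142061e-01, -9.05595285e-01],
       [-2.05295114e-03, -9.05592966e-01,  4.24142860e-01],
       [-9.99997547e-01,  2.21191733e-03, -1.17529578e-04]]), 'wrist_force': array([-0.52810368, -1.33120436, -0.13075341]), 'moment': array([ 0.01474628,  0.01191756, -0.01052408]), 'gripper_width': 0.9979892682164786}
scene {'vfov': 50.179688182678206, 'cx': 250.06414508818688, 'cy': 185.04231078878908, 'rvec': array([ 1.55613582,  2.1959557 , -0.7377588 ]), 'tvec': array([ 0.26643833, -0.20427758,  1.43183408])}
top {'vfov': 43.734635114412924, 'cx': 260.8907914834492, 'cy': 186.07959245357924, 'rvec': array([ 2.17471286, -2.14263869,  0.1822249 ]), 'tvec': array([-0.15266798,  0.4698084 ,  1.49806024])}
```

View pics/scene0.png

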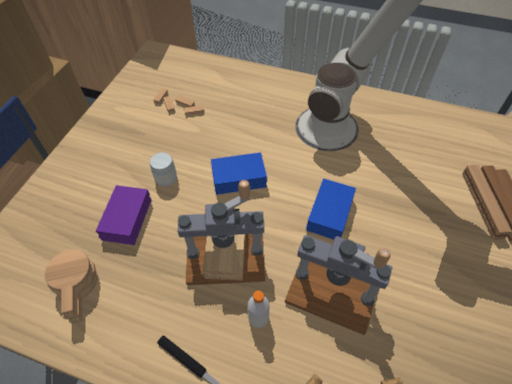

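View pics/top0.png

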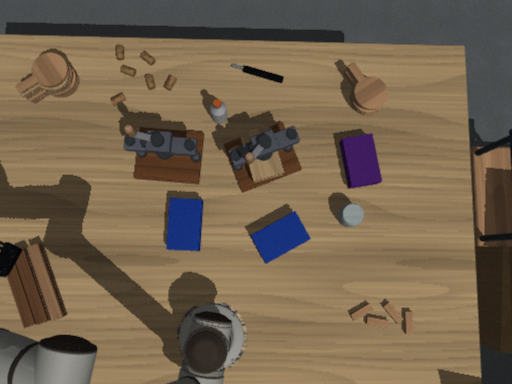

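The scene view shows two presses. The one at (222,235) has light boards on its base and its knob at (244,188). The one at (342,270) has a bare base and its knob at (382,258). In the top view they are at (263,150) and (165,145). I'll check with close crops.

```bash
cat > h.py <<'E'
import cv2,numpy as np
from station import r
def cal(n):
    c=r.get_calibration(n); R=cv2.Rodrigues(np.array(c['rvec']))[0]; t=np.array(c['tvec']); f=192/np.tan(np.radians(c['vfov']/2))
    return R,t,f,c['cx'],c['cy']
def ray(C,u,v,fish=False):
    R,t,f,cx,cy=C; x,y=(u-cx)/f,(v-cy)/f
    if fish:
        th=np.hypot(x,y); k=np.sin(th)/th if th>1e-9 else 1; d=np.array([x*k,y*k,np.cos(th)])
    else: d=np.array([x,y,1.])
    return -R.T@t, R.T@d
def onz(C,u,v,z,fish=False):
    o,d=ray(C,u,v,fish); return o+d*(z-o[2])/d[2]
def pts(C,d):
    R,t,f,cx,cy=C; v,u=np.mgrid[:d.shape[0],:d.shape[1]]
    X=np.stack([(u-cx)/f*d,(v-cy)/f*d,d],-1); W=(X-t)@R; W[d==0]=np.nan; return W
def proj(C,P):
    R,t,f,cx,cy=C; q=R@np.array(P)+t; return f*q[0]/q[2]+cx,f*q[1]/q[2]+cy
E
python3 - <<'E'
from h import *
a=cv2.imread('pics/scene0.png')[165:345,165:405]; b=cv2.imread('pics/top0.png')[110:200,110:320]
cv2.imwrite('pics/c1.png',cv2.resize(a,None,fx=3,fy=3,interpolation=cv2.INTER_CUBIC)); cv2.imwrite('pics/c2.png',cv2.resize(b,None,fx=3.8,fy=3.8,interpolation=cv2.INTER_CUBIC))
for n in('scene','top'):
    C=cal(n);d=np.load(f'pics/{n}0.npy');W=pts(C,d)
    m=(W[...,2]>0.2)&(W[...,2]<0.31)&(W[...,0]<0.9)
    img=cv2.imread(f'pics/{n}0.png')
    k,l,st,c=cv2.connectedComponentsWithStats(m.astype(np.uint8))
    for i in range(1,k):
        if st[i,4]>15: q=W[l==i]; print(n,st[i],c[i].round(),np.median(q,0).round(3),q[:,2].max().round(3))
E
```

```text
scene [  0   0  24  21 301] [9. 7.] [ 1.000e-03 -1.226e+00  2.200e-01] 0.25
scene [ 315   36   72   65 2093] [346.  69.] [-0.015  0.024  0.232] 0.31
scene [ 205  180   46   48 1059] [227. 209.] [ 0.572 -0.131  0.225] 0.285
scene [ 328  237   63   34 1245] [357. 255.] [0.591 0.17  0.227] 0.284
top [124 125  48  29 748] [151. 139.] [0.575 0.168 0.223] 0.288
top [244 130  35  35 663] [261. 146.] [ 0.561 -0.139  0.219] 0.288
top [  7 247  15  29  48] [ 15. 261.] [0.23  0.488 0.298] 0.305
top [ 168  315   60   69 2440] [204. 352.] [-0.002  0.003  0.231] 0.302
```

View pics/c1.png

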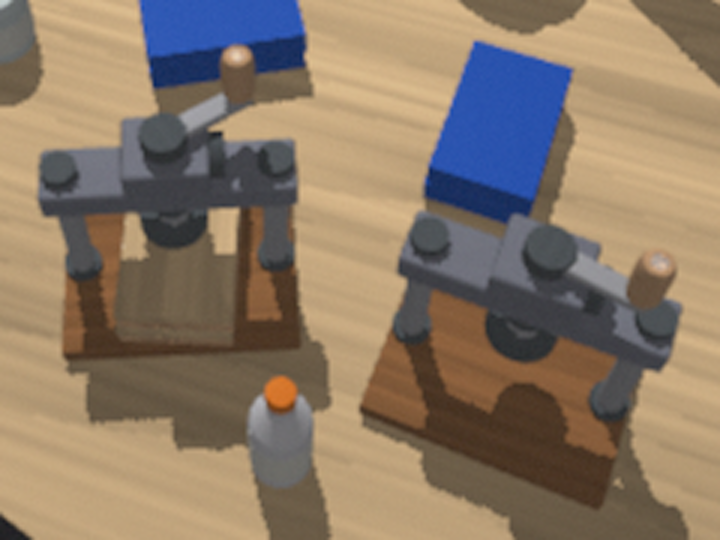

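View pics/c2.png

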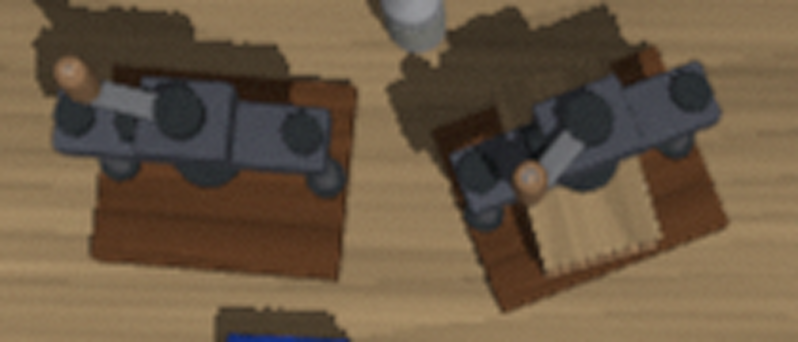

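```bash
python3 - <<'E'
from h import *
for n in('scene','top'):
    C=cal(n);d=np.load(f'pics/{n}0.npy');W=pts(C,d); img=cv2.imread(f'pics/{n}0.png').astype(int)
    hsv=cv2.cvtColor(img.astype(np.uint8),cv2.COLOR_BGR2HSV)
    reg=(W[...,2]>0.2)&(W[...,2]<0.31)&(W[...,0]>.4)&(W[...,0]<.9)
    k=reg&(img[...,2]-img[...,0]>40)
    gray=img.sum(-1)/3
    h=reg&(W[...,2]>.255)&~k&(abs(img[...,2]-img[...,0])<25)&(gray<75)
    for nm,m in(('knob',k),('dark',h)):
        c,l,st,ce=cv2.connectedComponentsWithStats(m.astype(np.uint8))
        for i in range(1,c):
            if st[i,4]>12:
                q=W[l==i];t=q[q[:,2]>q[:,2].max()-.006]
                print(n,nm,st[i],ce[i].round(1),'med',np.median(q,0).round(3),'zmax',q[:,2].max().round(3),'topmed',t.mean(0).round(4),len(t))
    # height profile of press A
    A=(W[...,1]<-.05)&(W[...,1]>-.25)&(W[...,0]>.45)&(W[...,0]<.7)
    z=W[...,2][A]; print(np.histogram(z,bins=np.arange(0,.3,.01)))
E
```

```text
scene knob [239 181  10   7  57] [243.5 184. ] med [ 0.523 -0.108  0.281] zmax 0.285 topmed [ 0.5222 -0.107   0.2813] 49
scene knob [375 248  16  16 101] [384. 254.] med [0.595 0.222 0.28 ] zmax 0.284 topmed [0.593  0.2224 0.2811] 72
(array([ 512,  915,  538,   84,  121,  109,  105, 1176,   42,   44,  212,
         61,   24,    9,    2,  121,  174,  583,  404,  147,  102,  396,
        170,  209,   28,   26,   27,   54,   47]), array([0.  , 0.01, 0.02, 0.03, 0.04, 0.05, 0.06, 0.07, 0.08, 0.09, 0.1 ,
       0.11, 0.12, 0.13, 0.14, 0.15, 0.16, 0.17, 0.18, 0.19, 0.2 , 0.21,
       0.22, 0.23, 0.24, 0.25, 0.26, 0.27, 0.28, 0.29]))
top knob [124 125  12  11  83] [129.4 130. ] med [0.585 0.22  0.28 ] zmax 0.288 topmed [0.5887 0.2235 0.2838] 21
top knob [245 153   9  12  57] [249.7 158. ] med [ 0.513 -0.109  0.281] zmax 0.288 topmed [ 0.5149 -0.1053  0.2833] 21
(array([646, 461, 484,  36,  10,  28,  63, 743,  71,   2,  40,  15,   0,
         0,   0,  20,  20, 271, 307,  98,  67, 266,  73, 163,   7,   6,
         7,  30,  44]), array([0.  , 0.01, 0.02, 0.03, 0.04, 0.05, 0.06, 0.07, 0.08, 0.09, 0.1 ,
       0.11, 0.12, 0.13, 0.14, 0.15, 0.16, 0.17, 0.18, 0.19, 0.2 , 0.21,
       0.22, 0.23, 0.24, 0.25, 0.26, 0.27, 0.28, 0.29]))
```

```bash
python3 - <<'E'
from h import *
for n in('scene','top'):
    C=cal(n);d=np.load(f'pics/{n}0.npy');W=pts(C,d); img=cv2.imread(f'pics/{n}0.png').astype(int)
    print('cam',ray(C,0,0)[0].round(3))
    for s,(y0,y1) in dict(A=(-.25,-.03),B=(.05,.3)).items():
        P=(W[...,1]<y1)&(W[...,1]>y0)&(W[...,0]>.45)&(W[...,0]<.7)
        g=img.sum(-1)/3
        m=P&(W[...,2]>.222)&(W[...,2]<.25)&(g<62)
        m=cv2.morphologyEx(m.astype(np.uint8),cv2.MORPH_OPEN,np.ones((3,3),np.uint8))
        c,l,st,ce=cv2.connectedComponentsWithStats(m)
        for i in range(1,c):
            q=W[l==i]; print(n,s,'hub',st[i],ce[i].round(1),np.mean(q,0).round(4),np.ptp(q,axis=0).round(3), onz(C,*ce[i],np.median(q[:,2])).round(4))
        # foot: dark z .08-.12 ; 
        m=P&(W[...,2]>.085)&(W[...,2]<.125)&(g<80)
        c,l,st,ce=cv2.connectedComponentsWithStats(m.astype(np.uint8))
        for i in range(1,c):
            if st[i,4]>30: q=W[l==i]; print(n,s,'foot',st[i],ce[i].round(1),np.percentile(q,[2,25,50,75,98],axis=0).round(3).tolist())
E
```

```text
cam [1.041 0.106 1.033]
scene A hub [221 215   4   3  12] [222.5 216. ] [ 0.5888 -0.1369  0.2279] [0.006 0.006 0.01 ] [ 0.5888 -0.1368  0.228 ]
scene A foot [212 235  22  13 205] [223.  241.4] [[0.571, -0.171, 0.098], [0.586, -0.155, 0.105], [0.591, -0.142, 0.107], [0.598, -0.132, 0.108], [0.606, -0.122, 0.115]]
scene B hub [349 255   3   3   9] [350. 256.] [0.593  0.1614 0.2277] [0.003 0.006 0.011] [0.5931 0.1614 0.2279]
scene B foot [327 269  25  17 248] [337.4 278.1] [[0.575, 0.127, 0.094], [0.586, 0.14, 0.101], [0.591, 0.152, 0.103], [0.598, 0.166, 0.104], [0.605, 0.18, 0.122]]
scene B foot [370 285   9   9  49] [373.3 288.9] [[0.586, 0.232, 0.087], [0.59, 0.235, 0.093], [0.591, 0.239, 0.103], [0.592, 0.243, 0.111], [0.594, 0.247, 0.122]]
cam [ 0.253 -0.109  1.553]
top A hub [258 135  13  13 133] [264.3 140.8] [ 0.5728 -0.1488  0.2336] [0.036 0.034 0.014] [ 0.5727 -0.1488  0.2337]
top A foot [258 153  15   8  50] [265.4 157.1] [[0.543, -0.174, 0.101], [0.548, -0.165, 0.106], [0.552, -0.158, 0.108], [0.556, -0.149, 0.11], [0.563, -0.137, 0.114]]
top B hub [151 133  13  14 145] [156.5 139.5] [0.5709 0.1543 0.2336] [0.038 0.033 0.022] [0.5708 0.1543 0.2338]
top B foot [156 154  17   6  69] [163.6 156.2] [[0.542, 0.135, 0.093], [0.548, 0.147, 0.1], [0.55, 0.158, 0.103], [0.554, 0.166, 0.106], [0.557, 0.179, 0.112]]
```

Press A, with the boards, has its axis at about (0.573, -0.149) and its knob at about (0.517, -0.107). The radius comes to 70 mm, as described. Candidates for the wanted knob:
- Press A's knob, top (250,158), beside the light boards.
- The spare knob, top (129,130), on the bare base.

The crops confirm A. I'll rise first, then travel over.

Call:
play_rows([
  [[-6,0,0,0,0,0],[-12,0,0,0,0,0],[-12,4,-4,0,0,0],[-12,8,-8,0,0,0],[-12,12,-12,0,0,0]],
], hand=0.7)

```text
time_s: 0.72
tcp_pos: [0.3229, 0.4047, 0.3421]
ee_rot: [[-0.0, -0.423, -0.906], [-0.001, -0.906, 0.423], [-1.0, 0.001, 0.0]]
wrist_force: [0.4, 0.3, -0.1]
gripper_width: 0.708
```

Call:
play_rows([
  [[0,4,-4,0,0,0],[0,8,-8,0,0,0],[0,12,-12,0,0,0],[0,16,-16,0,0,0],[0,20,-20,0,0,0]],
])

```text
time_s: 1.35
tcp_pos: [0.4191, 0.1387, 0.3424]
ee_rot: [[-0.0, -0.423, -0.906], [0.0, -0.906, 0.423], [-1.0, -0.0, 0.0]]
wrist_force: [0.5, -0.0, 0.1]
gripper_width: 0.699
```

Call:
play_rows([
  [[0,4,-4,0,0,0],[0,8,-8,0,0,0],[0,12,-12,0,0,0],[0,15,-16,0,0,0],[0,18,-19,0,0,0]],
])

```text
time_s: 1.98
tcp_pos: [0.5152, -0.1048, 0.3418]
ee_rot: [[-0.001, -0.425, -0.905], [0.0, -0.905, 0.425], [-1.0, 0.0, 0.001]]
wrist_force: [-0.5, 1.1, 0.3]
gripper_width: 0.705
```

```bash
python3 - <<'E'
from h import *
s=r.sense(); C=cal('wrist'); p,d=r.capture('wrist'); cv2.imwrite('pics/w1.png',p); np.save('pics/w1.npy',d)
import pickle; pickle.dump(C,open('pics/w1.pkl','wb'))
print(s['tcp_pos'],s['joints'],ray(C,C[3],C[4],1),C[2:])
p,d=r.capture('top'); cv2.imwrite('pics/t1.png',cv2.resize(p[90:220,180:340],None,fx=4,fy=4))
E
```

```text
[ 0.51523034 -0.10482647  0.34179593] [ 6.18405538e+00  8.70477676e+00 -9.43422214e-01 -1.54542937e-02
 -8.04229129e+01  5.86790179e+01] (array([ 0.57539043, -0.13298358,  0.50442885]), array([-0.22271099,  0.10595018, -0.96911009])) (np.float64(297.3186396354542), 252.9261637170522, 192.65208605966316)
```

View pics/w1.png

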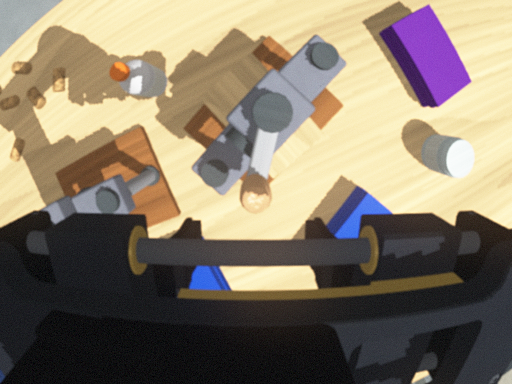

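The wrist view shows A's hub at (272,112), the boards under the foot, and the knob at (256,193), just ahead of the jaws.

```bash
python3 - <<'E'
from h import *
import pickle
C=pickle.load(open('pics/w1.pkl','rb')); img=cv2.imread('pics/w1.png'); d=np.load('pics/w1.npy'); hsv=cv2.cvtColor(img,cv2.COLOR_BGR2HSV)
sub=img[60:230,200:340]; cv2.imwrite('pics/w1c.png',cv2.resize(sub,None,fx=3.5,fy=3.5,interpolation=cv2.INTER_CUBIC))
g=img.astype(int).sum(-1)/3
m=np.zeros(g.shape,np.uint8); m[85:140,245:300]=(g<75)[85:140,245:300]
m=cv2.morphologyEx(m,cv2.MORPH_OPEN,np.ones((5,5),np.uint8))
c,l,st,ce=cv2.connectedComponentsWithStats(m)
for i in range(1,c):
    cn=cv2.findContours((l==i).astype(np.uint8),0,2)[0][0]; e=cv2.fitEllipse(cn)
    print('hub',st[i],ce[i],e,onz(C,*e[0],.235,1).round(4),np.median(d[l==i]))
hv=hsv[193,256]; print(hv, hsv[185,256],hsv[200,256],hsv[225,290])
m=np.zeros(g.shape,np.uint8); i2=img.astype(int)
m[170:215,235:280]=((hsv[...,0]<14)&(i2[...,2]-i2[...,0]>45))[170:215,235:280]
c,l,st,ce=cv2.connectedComponentsWithStats(m)
for i in range(1,c):
    if st[i,4]>50:
        cn=cv2.findContours((l==i).astype(np.uint8),0,2)[0][0]; (x,y),rr=cv2.minEnclosingCircle(cn)
        print('knob',st[i],ce[i],(x,y),rr,onz(C,*ce[i],.275,1).round(4),onz(C,*ce[i],.262,1).round(4))
# own surface points: height-thresholded from ray depth
o,_=ray(C,0,0,1); ax=C[0][2]
P=[]
for v in range(165,218):
    for u in range(230,285):
        if d[v,u]>0:
            _,q=ray(C,u,v,1); P.append(np.r_[o+q*d[v,u]/(q@ax),u,v])
P=np.array(P);k=P[(P[:,2]>.268)&(P[:,2]<.3)]; print(len(k),k.mean(0).round(4),k.max(0).round(4),k.min(0).round(4))
k=k[k[:,2]>.278];print(len(k),k.mean(0).round(4))
E
```

```text
[ 15 115 198] [ 15 111 149] [ 23  50 253] [ 24  62 250]
858 [ 5.209000e-01 -1.086000e-01  2.804000e-01  2.547203e+02  1.959103e+02] [ 5.320e-01 -9.440e-02  2.845e-01  2.710e+02  2.130e+02] [ 5.076e-01 -1.211e-01  2.682e-01  2.390e+02  1.800e+02]
688 [ 5.197000e-01 -1.081000e-01  2.819000e-01  2.548169e+02  1.980669e+02]
```

View pics/w1c.png

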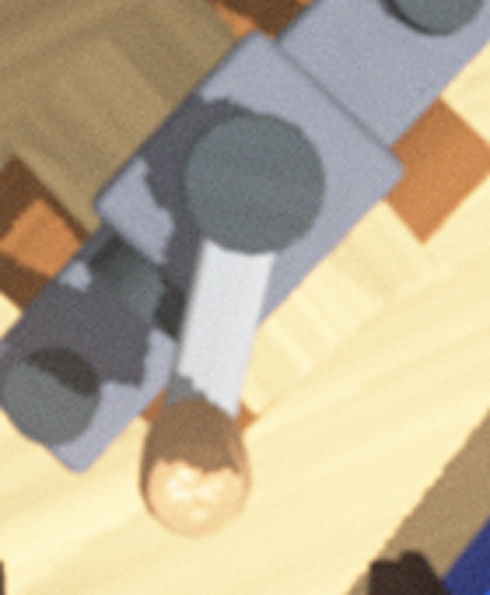

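```bash
python3 - <<'E'
from h import *
import pickle
C=pickle.load(open('pics/w1.pkl','rb')); d=np.load('pics/w1.npy'); o,_=ray(C,0,0,1); ax=C[0][2]
z=[]
for v in range(102,123):
    for u in range(263,284):
        _,q=ray(C,u,v,1); z.append((o+q*d[v,u]/(q@ax))[2])
z=np.median(z);a=onz(C,272.7,112.2,z,1);print('hub',a.round(4))
k=np.array([.520,-.108]); v=k-a[:2]; print(np.hypot(*v),np.degrees(np.arctan2(v[1],v[0])))
# slot for beam orientation, top-camera hub
print(np.hypot(.520-.5727,-.108+.1488))
E
```

```text
hub [ 0.5733 -0.1513  0.2345]
0.0686484422861934 140.93307260271558
0.06664780566530301
```

Call:
play_rows([
  [[2,0.1,-0.5,0,0,0],[5,0.1,-0.5,0,0,0],[8,0.1,-0.5,0,0,0],[9.7,0.1,-0.5,0,0,0],[9.7,0.1,-0.5,0,0,0]],
])

```text
time_s: 2.7
tcp_pos: [0.5178, -0.1056, 0.244]
ee_rot: [[-0.004, -0.424, -0.906], [0.0, -0.906, 0.424], [-1.0, 0.002, 0.004]]
wrist_force: [0.6, -0.7, 0.9]
gripper_width: 0.699
```

Call:
play_rows([
  [[0,0,0,0,0,0],[0,0,0,0,0,0],[0,0,0,0,0,0],[0,0,0,0,0,0],[0,0,0,0,0,0]],
], hand=0)

```text
time_s: 3.32
tcp_pos: [0.5184, -0.107, 0.2459]
ee_rot: [[-0.001, -0.424, -0.906], [-0.002, -0.906, 0.424], [-1.0, 0.002, 0.0]]
wrist_force: [-2.0, -2.9, 1.1]
gripper_width: 0.299
```

```bash
python3 - <<'E'
from h import *
s=r.sense(); print(s['time_s'],s['tcp_pos'],s['gripper_width'],s['wrist_force'])
for n in('scene','wrist'):
    p,d=r.capture(n); p=p[150:300,150:350] if n=='scene' else p; cv2.imwrite(f'pics/g_{n}.png',cv2.resize(p,None,fx=3.5 if n=='scene' else 1,fy=3.5 if n=='scene' else 1,interpolation=cv2.INTER_CUBIC))
E
```

```text
3.325 [ 0.5183788  -0.10703164  0.24594015] 0.29893483372889756 [-1.98797991 -2.92874674  1.05422643]
```

View pics/g_scene.png

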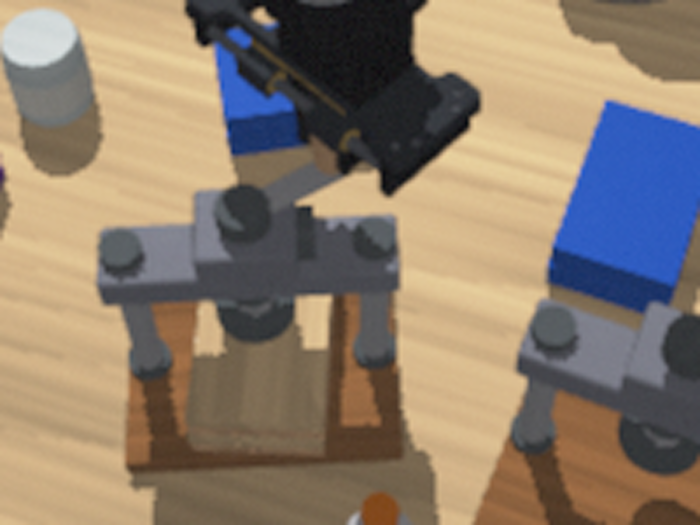

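View pics/g_wrist.png

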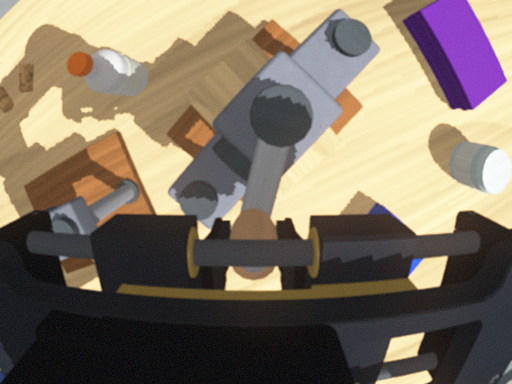

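The grip is good: opening 26 mm, with the knob between the pads. Next is the arc table in tool axes, clockwise about (0.573, -0.150).

```bash
cat > arc.py <<'E'
import sys,numpy as np
O=np.array([.573,-.150]); y=np.array([-.424,-.906]); z=np.array([-.906,.424])
P0=np.array([.5184,-.107]); v=P0-O; r0=np.hypot(*v); f0=np.degrees(np.arctan2(v[1],v[0]))
def pos(t): 
    f=np.radians(f0-t); d=O+.0697*np.array([np.cos(f),np.sin(f)])-P0; return np.round(np.array([d@y,d@z])*100,1)
a,step,n=map(float,sys.argv[1:4])
t=a
while n>0:
    print(f'from {t}:',[[t+step*i]+(pos(t+step*i)-pos(t)).round(1).tolist() for i in range(1,6)]); t+=5*step; n-=1
E
python3 arc.py 0 9 4; python3 arc.py 135 4 6
```

```text
from 0.0: [[9.0, -1.0, -0.3], [18.0, -2.0, -0.8], [27.0, -2.9, -1.4], [36.0, -3.7, -2.2], [45.0, -4.3, -3.1]]
from 45.0: [[54.0, -0.5, -1.0], [63.0, -0.9, -2.0], [72.0, -1.1, -3.1], [81.0, -1.1, -4.2], [90.0, -0.9, -5.3]]
from 90.0: [[99.0, 0.3, -1.0], [108.0, 0.8, -2.0], [117.0, 1.5, -2.9], [126.0, 2.2, -3.6], [135.0, 3.1, -4.3]]
from 135.0: [[144.0, 1.0, -0.5], [153.0, 2.0, -0.8], [162.0, 3.1, -1.0], [171.0, 4.2, -1.0], [180.0, 5.3, -0.9]]
from 135.0: [[139.0, 0.4, -0.2], [143.0, 0.9, -0.4], [147.0, 1.3, -0.6], [151.0, 1.8, -0.8], [155.0, 2.2, -0.9]]
from 155.0: [[159.0, 0.5, -0.1], [163.0, 1.0, -0.1], [167.0, 1.5, -0.1], [171.0, 2.0, -0.1], [175.0, 2.5, -0.1]]
from 175.0: [[179.0, 0.4, 0.1], [183.0, 0.9, 0.2], [187.0, 1.4, 0.4], [191.0, 1.8, 0.6], [195.0, 2.3, 0.8]]
from 195.0: [[199.0, 0.4, 0.2], [203.0, 0.8, 0.5], [207.0, 1.2, 0.8], [211.0, 1.5, 1.1], [215.0, 1.9, 1.5]]
from 215.0: [[219.0, 0.3, 0.4], [223.0, 0.6, 0.7], [227.0, 0.8, 1.2], [231.0, 1.1, 1.6], [235.0, 1.3, 2.0]]
from 235.0: [[239.0, 0.1, 0.5], [243.0, 0.2, 1.0], [247.0, 0.3, 1.4], [251.0, 0.4, 1.9], [255.0, 0.4, 2.4]]
```

Call:
play_rows([
  [[0,-1.0,-0.3,0,0,0],[0,-2.0,-0.8,0,0,0],[0,-2.9,-1.4,0,0,0],[0,-3.7,-2.2,0,0,0],[0,-4.3,-3.1,0,0,0]],
])

```text
time_s: 4.05
tcp_pos: [0.5637, -0.0815, 0.2459]
ee_rot: [[-0.004, -0.424, -0.905], [-0.002, -0.905, 0.424], [-1.0, 0.004, 0.003]]
wrist_force: [-5.6, -5.9, 4.1]
gripper_width: 0.3
```

```bash
cat > st.py <<'E'
from h import *
s=r.sense(); f=s['wrist_force']; p=s['tcp_pos']; v=p[:2]-np.array([.573,-.150]); rr=np.hypot(*v); e=v/rr; t=np.array([e[1],-e[0]])
ph=np.degrees(np.arctan2(v[1],v[0])); print('t',s['time_s'],'tcp',p.round(4),'r',rr.round(4),'turned',((141.8-ph)%360).round(1),'Frad',(f[:2]@e).round(1),'Ftan(+cw)',(f[:2]@t).round(1),'Fz',f[2].round(1),'w',s['gripper_width'].round(3))
E
python3 st.py
```

```text
Traceback (most recent call last):
  File "st.py", line 3, in <module>
    ph=np.degrees(np.arctan2(v[1],v[0])); print('t',s['time_s'],'tcp',p.round(4),'r',rr.round(4),'turned',((141.8-ph)%360).round(1),'Frad',(f[:2]@e).round(1),'Ftan(+cw)',(f[:2]@t).round(1),'Fz',f[2].round(1),'w',s['gripper_width'].round(3))
                                                                                                                                                                                                                    ^^^^^^^^^^^^^^^^^^^^^^^^
AttributeError: 'float' object has no attribute 'round'
```

Call:
play_rows([
  [[0,-0.5,-1.0,0,0,0],[0,-0.9,-2.0,0,0,0],[0,-1.1,-3.1,0,0,0],[0,-1.1,-4.2,0,0,0],[0,-0.9,-5.3,0,0,0]],
])

```text
time_s: 4.68
tcp_pos: [0.6148, -0.0948, 0.2459]
ee_rot: [[-0.006, -0.424, -0.906], [0.0, -0.906, 0.424], [-1.0, 0.002, 0.005]]
wrist_force: [-7.8, -0.4, 5.0]
gripper_width: 0.301
```

```bash
sed -i "s/s\['gripper_width'\].round(3)/s['gripper_width']/" st.py; python3 st.py
```

```text
t 4.675 tcp [ 0.6148 -0.0948  0.2459] r 0.0693 turned 88.9 Frad -5.1 Ftan(+cw) -6.0 Fz 5.0 w 0.3008947044350274
```

Call:
play_rows([
  [[0,0.3,-1.0,0,0,0],[0,0.8,-2.0,0,0,0],[0,1.5,-2.9,0,0,0],[0,2.2,-3.6,0,0,0],[0,3.1,-4.3,0,0,0]],
])

```text
time_s: 5.3
tcp_pos: [0.642, -0.139, 0.2459]
ee_rot: [[-0.002, -0.423, -0.906], [0.003, -0.906, 0.423], [-1.0, -0.002, 0.003]]
wrist_force: [-5.5, 4.8, 5.6]
gripper_width: 0.307
```

```bash
python3 st.py;  python3 - <<'E'
from h import *
for n in('scene','wrist'):
    p,d=r.capture(n); p=p[150:300,150:350] if n=='scene' else p; cv2.imwrite(f'pics/g2_{n}.png',cv2.resize(p,None,fx=3.5 if n=='scene' else 1,fy=3.5 if n=='scene' else 1,interpolation=cv2.INTER_CUBIC))
E
```

```text
t 5.3 tcp [ 0.642  -0.139   0.2459] r 0.0699 turned 132.8 Frad -4.7 Ftan(+cw) -5.6 Fz 5.6 w 0.30661495854952225
```

View pics/g2_scene.png

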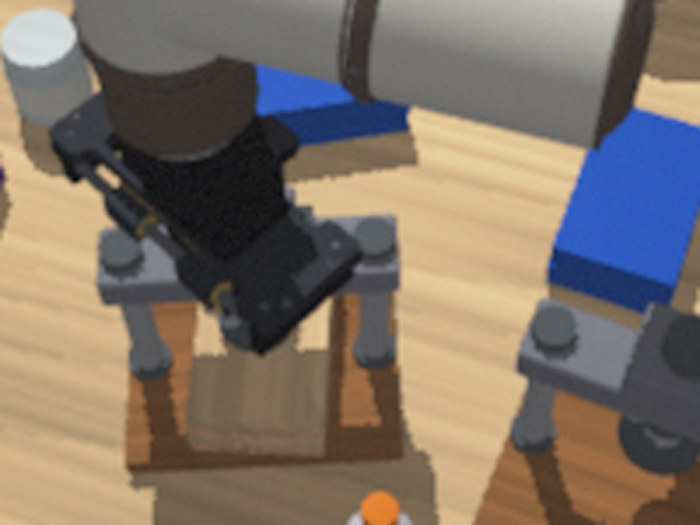

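View pics/g2_wrist.png

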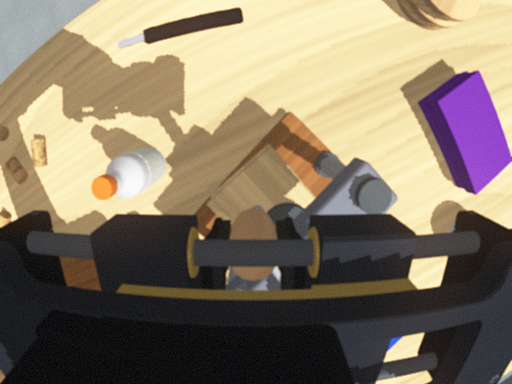

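Call:
play_rows([
  [[0,0.4,-0.2,0,0,0],[0,0.9,-0.4,0,0,0],[0,1.3,-0.6,0,0,0]],
])

```text
time_s: 5.78
tcp_pos: [0.643, -0.153, 0.2459]
ee_rot: [[0.001, -0.423, -0.906], [0.003, -0.906, 0.423], [-1.0, -0.003, 0.001]]
wrist_force: [-3.6, 5.5, 4.4]
gripper_width: 0.298
```

```bash
python3 st.py; python3 - <<'E'
import sys,subprocess
sys.argv=['',  '0','1','0']
exec(open('arc.py').read())
for a in range(147,260,12): print(a,[(pos(a+4*i)-pos(a)).round(1).tolist() for i in (1,2,3)])
E
```

```text
t 5.775 tcp [ 0.643  -0.153   0.2459] r 0.07 turned 144.3 Frad -3.8 Ftan(+cw) -5.4 Fz 4.4 w 0.2983645416833814
147 [[0.5, -0.2], [0.9, -0.3], [1.4, -0.4]]
159 [[0.5, 0.0], [1.0, 0.0], [1.5, 0.0]]
171 [[0.5, 0.0], [0.9, 0.1], [1.4, 0.2]]
183 [[0.5, 0.2], [0.9, 0.4], [1.4, 0.6]]
195 [[0.4, 0.2], [0.8, 0.5], [1.2, 0.8]]
207 [[0.3, 0.3], [0.7, 0.7], [1.0, 1.1]]
219 [[0.3, 0.3], [0.5, 0.8], [0.8, 1.2]]
231 [[0.2, 0.4], [0.3, 0.9], [0.4, 1.4]]
243 [[0.1, 0.4], [0.2, 0.9], [0.2, 1.4]]
255 [[0.0, 0.5], [0.0, 1.0], [-0.1, 1.5]]
```

Call:
play_rows([
  [[0,0.5,-0.2,0,0,0],[0,0.9,-0.3,0,0,0],[0,1.4,-0.4,0,0,0]],
])

```text
time_s: 6.15
tcp_pos: [0.6411, -0.1671, 0.2459]
ee_rot: [[0.002, -0.423, -0.906], [0.003, -0.906, 0.423], [-1.0, -0.004, -0.0]]
wrist_force: [-1.3, 6.8, 2.9]
gripper_width: 0.3
```

```bash
python3 st.py
```

```text
t 6.15 tcp [ 0.6411 -0.1671  0.2459] r 0.0702 turned 155.9 Frad -2.9 Ftan(+cw) -6.3 Fz 2.9 w 0.2997505217259449
```

Call:
play_rows([
  [[0,0.5,0,0,0,0],[0,1.0,0,0,0,0],[0,1.5,0,0,0,0]],
])

```text
time_s: 6.52
tcp_pos: [0.6363, -0.1808, 0.246]
ee_rot: [[0.006, -0.423, -0.906], [0.003, -0.906, 0.423], [-1.0, -0.005, -0.004]]
wrist_force: [1.2, 5.5, 2.7]
gripper_width: 0.3
```

```bash
python3 st.py
```

```text
t 6.525 tcp [ 0.6363 -0.1808  0.246 ] r 0.0704 turned 167.7 Frad -1.3 Ftan(+cw) -5.5 Fz 2.7 w 0.3000566661773258
```

Call:
play_rows([
  [[0,0.5,0,0,0,0],[0,0.9,0.1,0,0,0],[0,1.4,0.2,0,0,0]],
])

```text
time_s: 6.9
tcp_pos: [0.6294, -0.1925, 0.246]
ee_rot: [[0.008, -0.422, -0.906], [0.003, -0.906, 0.422], [-1.0, -0.006, -0.006]]
wrist_force: [3.3, 6.7, 2.4]
gripper_width: 0.302
```

```bash
python3 st.py
```

```text
t 6.9 tcp [ 0.6294 -0.1925  0.246 ] r 0.0706 turned 178.8 Frad -1.4 Ftan(+cw) -7.4 Fz 2.4 w 0.3017518977102188
```

Call:
play_rows([
  [[0,0.5,0.2,0,0,0],[0,0.9,0.4,0,0,0],[0,1.4,0.6,0,0,0]],
])

```text
time_s: 7.28
tcp_pos: [0.62, -0.2028, 0.246]
ee_rot: [[0.012, -0.422, -0.906], [0.002, -0.906, 0.422], [-1.0, -0.007, -0.01]]
wrist_force: [8.4, 5.0, -1.2]
gripper_width: 0.301
```

```bash
python3 st.py;  python3 - <<'E'
from h import *
p,d=r.capture('scene'); np.save('pics/s3.npy',d);cv2.imwrite('pics/s3.png',p)
p=p[170:300,160:290];  cv2.imwrite('pics/g3.png',cv2.resize(p,None,fx=4.5,fy=4.5,interpolation=cv2.INTER_CUBIC))
E
```

```text
t 7.275 tcp [ 0.62   -0.2028  0.246 ] r 0.0707 turned 190.2 Frad 1.8 Ftan(+cw) -9.6 Fz -1.2 w 0.3013322014038518
```

View pics/g3.png

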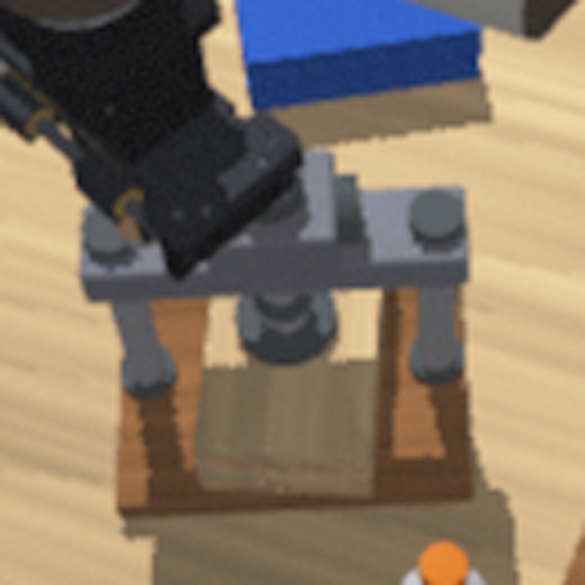

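```bash
python3 - <<'E'
from h import *
C=cal('scene')
for n in('scene0','s3'):
    d=np.load(f'pics/{n}.npy');W=pts(C,d);img=cv2.imread(f'pics/{n}.png').astype(int);g=img.sum(-1)/3
    e=np.hypot(W[...,0]-.573,W[...,1]+.15)
    m=(e<.0305)&(e>.019)&(W[...,2]>.082)&(W[...,2]<.125)
    z=W[...,2][m];print(n,m.sum(),np.histogram(z,bins=np.arange(.08,.126,.003))[0],np.percentile(z,[50,75,85,95]).round(4))
E
python3 st.py
```

```text
scene0 123 [ 0  0  0  0  0  2  2  8 50 50 10  1  0  0  0] [0.107  0.1081 0.1092 0.1107]
s3 148 [ 0 18 84 35  1  1  0  0  2  3  4  0  0  0  0] [0.0881 0.0893 0.0903 0.1065]
t 7.325 tcp [ 0.6195 -0.2032  0.246 ] r 0.0707 turned 190.6 Frad 2.2 Ftan(+cw) -7.4 Fz -0.8 w 0.30071039808694167
```

Force climbed from about 6 N to 9.6 N. The foot's top fell from 107 to 88 mm (89 mm means touching), so first touch came at about 172° turned. I'm aiming for about 205°, roughly 33° past it.

Call:
play_rows([
  [[0,0.4,0.2,0,0,0],[0,0.8,0.5,0,0,0],[0,1.2,0.8,0,0,0]],
])

```text
time_s: 7.7
tcp_pos: [0.6092, -0.2108, 0.2461]
ee_rot: [[0.016, -0.422, -0.906], [0.001, -0.906, 0.422], [-1.0, -0.008, -0.014]]
wrist_force: [12.5, 1.5, -3.6]
gripper_width: 0.301
```

```bash
python3 st.py
```

```text
t 7.7 tcp [ 0.6092 -0.2108  0.2461] r 0.0708 turned 201.1 Frad 5.1 Ftan(+cw) -11.5 Fz -3.6 w 0.3012244397247924
```

Call:
play_rows([
  [[0,0,0,0,0,0],[0,0,0,0,0,0],[0,0,0,0,0,0]],
])

```text
time_s: 8.07
tcp_pos: [0.6087, -0.2111, 0.246]
ee_rot: [[0.014, -0.422, -0.906], [0.001, -0.906, 0.422], [-1.0, -0.007, -0.013]]
wrist_force: [11.3, 2.5, -2.3]
gripper_width: 0.296
```

```bash
python3 st.py
```

```text
t 8.075 tcp [ 0.6087 -0.2111  0.246 ] r 0.0708 turned 201.5 Frad 3.6 Ftan(+cw) -11.0 Fz -2.3 w 0.2960194635993267
```

Call:
play_rows([
  [[0,0.1,0.1,0,0,0],[0,0.2,0.2,0,0,0],[0,0.2,0.2,0,0,0]],
])

```text
time_s: 8.45
tcp_pos: [0.6069, -0.2121, 0.2461]
ee_rot: [[0.016, -0.422, -0.906], [0.0, -0.906, 0.422], [-1.0, -0.007, -0.015]]
wrist_force: [11.5, 3.1, -3.4]
gripper_width: 0.299
```

```bash
python3 st.py
```

```text
t 8.45 tcp [ 0.6069 -0.2121  0.2461] r 0.0708 turned 203.2 Frad 2.8 Ftan(+cw) -11.6 Fz -3.4 w 0.29876905453384495
```

Call:
play_rows([
  [[0,0,0,0,0,0],[0,0,0,0,0,0],[0,0,0,0,0,0],[0,0,0,0,0,0],[0,0,0,0,0,0]],
], hand=0.6)

```text
time_s: 9.07
tcp_pos: [0.5999, -0.2137, 0.2455]
ee_rot: [[-0.0, -0.424, -0.906], [0.0, -0.906, 0.424], [-1.0, -0.0, 0.0]]
wrist_force: [0.4, 0.4, -0.1]
gripper_width: 0.593
```

```bash
python3 st.py
```

```text
t 9.075 tcp [ 0.5999 -0.2137  0.2455] r 0.0691 turned 208.9 Frad -0.2 Ftan(+cw) -0.5 Fz -0.1 w 0.5930496568808004
```

Call:
play_rows([
  [[-2,0,0,0,0,0],[-5,0,0,0,0,0],[-9,0,0,0,0,0],[-13,0,0,0,0,0],[-13,0,0,0,0,0]],
])

```text
time_s: 9.7
tcp_pos: [0.6011, -0.2142, 0.38]
ee_rot: [[0.008, -0.424, -0.906], [-0.002, -0.906, 0.424], [-1.0, -0.002, -0.008]]
wrist_force: [0.9, -0.2, -0.2]
gripper_width: 0.602
```

Call:
play_rows([
  [[0,0,4,0,0,0],[0,0,8,0,0,0],[0,0,12,0,0,0],[0,0,14,0,0,0],[0,0,14,0,0,0]],
])

```text
time_s: 10.32
tcp_pos: [0.472, -0.1539, 0.3758]
ee_rot: [[0.001, -0.423, -0.906], [0.0, -0.906, 0.423], [-1.0, -0.001, -0.001]]
wrist_force: [0.1, 0.3, -0.2]
gripper_width: 0.601
```

```bash
python3 - <<'E'
from h import *
s=r.sense(); print(s['time_s'],s['tcp_pos'],s['wrist_force'])
C=cal('wrist')
out={}
for n in('scene','top','wrist'):
    p,d=r.capture(n); cv2.imwrite(f'pics/f_{n}.png',p); out[n]=(p,d)
d=out['wrist'][1]; o,_=ray(C,0,0,1); ax=C[0][2]; P=[]
for v in range(0,384):
    for u in range(0,512):
        if d[v,u]>0:
            _,q=ray(C,u,v,1); P.append(o+q*d[v,u]/(q@ax))
P=np.array(P); e=np.hypot(P[:,0]-.573,P[:,1]+.15); 
def rep(P,n):
    e=np.hypot(P[:,0]-.573,P[:,1]+.15); k=P[(e<.1)&(e>.04)&(P[:,2]>.278)&(P[:,2]<.288)]
    if len(k):
        c=(k[:,:2].max(0)+k[:,:2].min(0))/2; m=k.mean(0); v=m[:2]-[.573,-.15]
        print(n,len(k),m.round(4),c.round(4),'r',np.hypot(*v).round(4),'turned',(141.8-np.degrees(np.arctan2(v[1],v[0])))%360)
rep(P,'wrist')
for n in('scene','top'):
    W=pts(cal(n),out[n][1]).reshape(-1,3); rep(W[~np.isnan(W[:,0])],n)
    W2=pts(cal(n),out[n][1]); e=np.hypot(W2[...,0]-.573,W2[...,1]+.15); m=(e<.0305)&(e>.019)&(W2[...,2]>.082)&(W2[...,2]<.125); print('foot top',n,m.sum(),np.median(W2[...,2][m]))
E
```

```text
10.325 [ 0.47197933 -0.15385236  0.37580007] [ 0.10586981  0.34558599 -0.23187479]
wrist 550 [ 0.6052 -0.211   0.2828] [ 0.6056 -0.2115] r 0.069 turned 203.97414687200234
scene 70 [ 0.6115 -0.2101  0.281 ] [ 0.6108 -0.2107] r 0.0714 turned 199.13699531466168
foot top scene 159 0.088461904138322
foot top top 0 nan
  return _methods._mean(a, axis=axis, dtype=dtype,
  ret = ret.dtype.type(ret / rcount)
```

View pics/f_top.png

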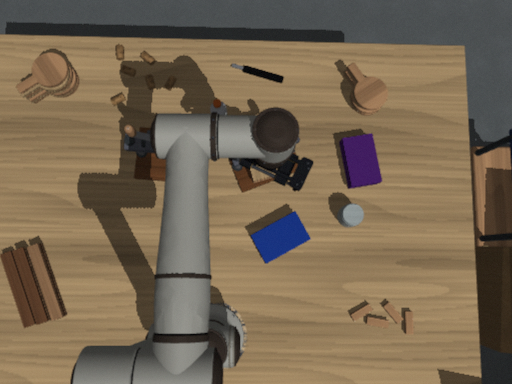

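View pics/f_wrist.png

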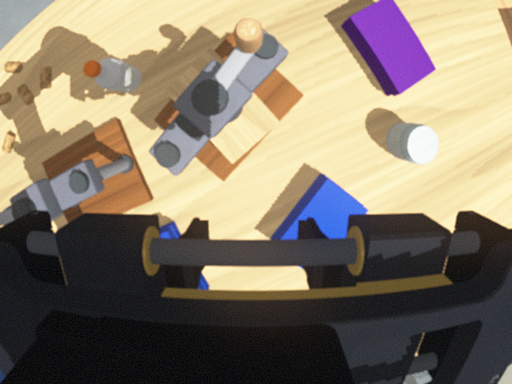

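View pics/f_scene.png

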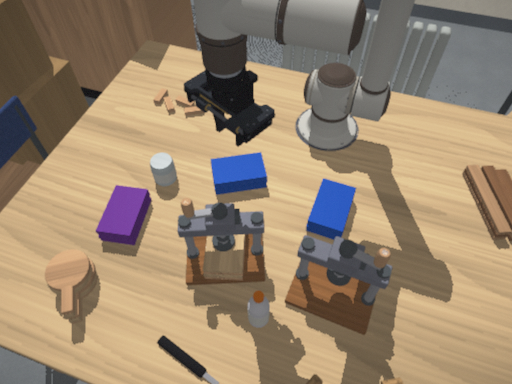

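The crank stayed at about 204° after release. I'll check quickly that it isn't creeping back.

Call:
play_rows([
  [[0,0,0,0,0,0],[0,0,0,0,0,0],[0,0,0,0,0,0],[0,0,0,0,0,0],[0,0,0,0,0,0]],
])

```text
time_s: 11.1
tcp_pos: [0.4733, -0.1542, 0.3756]
ee_rot: [[0.0, -0.424, -0.906], [0.0, -0.906, 0.424], [-1.0, -0.0, -0.0]]
wrist_force: [-0.5, 0.0, -0.0]
gripper_width: 0.601
```

```bash
python3 - <<'E'
from h import *
C=cal('wrist'); p,d=r.capture('wrist'); o,_=ray(C,0,0,1); ax=C[0][2]; P=[]
for v in range(0,90):
    for u in range(200,300):
        if d[v,u]>0:
            _,q=ray(C,u,v,1); P.append(o+q*d[v,u]/(q@ax))
P=np.array(P); e=np.hypot(P[:,0]-.573,P[:,1]+.15); k=P[(e<.1)&(e>.04)&(P[:,2]>.278)&(P[:,2]<.288)]
m=k.mean(0); w=m[:2]-[.573,-.15]; print(len(k),m.round(4),(141.8-np.degrees(np.arctan2(w[1],w[0])))%360, r.sense()['time_s'])
E
```

```text
543 [ 0.6066 -0.2116  0.2821] 203.1664723893809 11.15
```

```bash
python3 -c "
from station import r
print(r.finish_job())"
```

```text
the job is handed in; nothing more can be done
None
```

I clamped the boards in the loaded press and handed the job in at about 11 s. I gripped its knob, turned the crank about 203° clockwise, let go and moved the arm clear. The empty press was not touched.

**Touch and clamping:** Turning force was steady at about 6 N, then rose to 7.4, 9.6 and 11.5 N. That puts first touch at roughly 170–174° turned, so the crank ended about 30° past touch, inside the 20–45° window. The foot's top dropped from 107 mm to 88 mm above the table, against an expected 89 mm when resting on the boards.

**After letting go:** Wrist camera readings put the knob at 204.0°, then 203.2° about 0.8 s later. I put that difference down to measurement noise, but I can't fully rule out a slight creep back. Wrist force was back to about 0 N.

**Disagreements:** The scene camera put the final angle at 199°, about 4–5° lower than the wrist camera. It sees the knob from the side, and even at that angle the crank would be about 25° past touch. The top camera could not check the end state because the arm blocked its view.

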